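Tap a citrine point into the seat of its light stand and switch it on

ROBOT

A 7-joint arm with a two-finger parallel gripper is mounted at the origin on a cart in front of the work surface, level with it; the furniture and walls round the work are solid. World frame = base frame: x ahead of the robot, y to its left, z up, the work surface at z = 0. Lengths are in m, angles in degrees, forces in N, time in s.
With the tool pointing down it reaches from about 0.425 to 0.875 m from the base axis. Payload 4.7 kg.
Tool frame: the origin (TCP) lies midway between the tips of the shut fingers; the grasp point (between the pads) lies 19 mm behind it; z points along the fingers, y is the direction in which the jaws open and shut (so a half turn about z gives the same grasp; the last joint's range is limited). The gripper opens to 87 mm and grips with 3 to 60 N. Pads are 19 mm wide; open, the fingers measure 117 mm over their backs; the gripper's body (75 mm by 190 mm) begins 51 mm behind the grasp point.
Start: joints at [70.823, 18.392, -4.016, 83.108, 1.295, 78.541, -3.26], TCP at [0.222, -0.611, 0.223] pointing down, gripper open.
Joint ranges: [-163.93, 163.93], [-17.29, 119.83], [-79.2, 71.16], [3.27, 140.29], [-89.18, 269.18], [5.43, 117.66], [-154.24, 154.24]. Speed limits (degrees/s): [147.25, 147.25, 180, 180, 180, 180, 180].

INTERFACE

Orientations are given as [roll, pitch, yaw] about the fixed x, y, z axes, in that order (R = Rz(yaw) Ry(pitch) Rx(roll)).
In Python, from cell import env gives the robot as it stands.
- The arm moves only by the tool apply_moves, never from a script. Its argument "targets" is a list of rows, each a list of 2 entries, a list of its own where there are three numbers: the shift along the world's x, y, z in mm, then the turn, a rotation vector about the world's x, y, z in rad. A call has 1 to 8 rows; each row is the pose to reach, as a shift and turn from the pose commanded when the call began; what a row does not reach only later rows make up. A row lasts 1/10 s, in which the tool goes at most 50 mm and 8.59 degrees, less where a joint would pass 70% of its speed; a pose out of reach is approached as far as the arm can. A call with a gripper value outside its range is refused whole. "hand" is the finger opening in mm, from 0 to 87, set as the call begins (left out, the last holds). The fingers move at their own pace and stop on an object; "squeeze" is the grip in N (left out, the last holds). Time passes only in rows, so rows that repeat a pose let the fingers close. It gives the time, the measured TCP pose, the force and the opening at its end, in the units of the state.
- env.get_obs(): the state, without advancing time (a new reading comes with each control period).
- env.read_camera(name): name is "side" or "top" or "wrist"; returns a dict with "image" (384x512x3 uint8, red, green, blue), "camera_matrix" (3x3 intrinsics, pixels), "camera_from_world" (4x4, takes a point from world to camera coordinates); the wrist camera has in their place "mount" (4x4, takes a point from camera to tool coordinates, whose origin is the TCP and whose axes are the flange's). Camera axes: x right, y down, z forward; pixel columns grow to the right and rows downward; lengths in m; the calibration is good to about 2 mm. A picture is of the moment at which its call begins: read the wrist's pose just before it. There is no depth.
- env.sign_off(): hands the job in, once; it reports no verdict.
Trained networks look in a picture, given as the dict that the camera call returned (one of the last four; its "shot" number tells which), for a name from the list of things; names that differ only in an ending like _2 or _b are one class to them, and where a whole thing is asked for, a point or a joint stands for the part that bears it (a point fixed in the world has none). Each returns a list of dicts, best first, with "conf" (0 to 1); they miss things now and then, are a little off and sometimes report something else, mostly with a low value. They report only what shows in the picture. A call takes as long as a camera call.
- env.regions_of(picture, target): "region" (384x512 bool, what is visible of it) and "rect" ([left, top, right, bottom] in pixels, round what is visible of it).
The state is a dict: "time_s": time; "qpos": joint angles; "joint_velocities": joint speeds; "effort": joint torques, N m; "tool_pos": TCP position; "tool_rot": TCP orientation; "force": force on the tool from outside, world axes, zero at the start; "wrist_torque": the same for the moment, N m; "grip_width": finger opening in m.
Only numpy, scipy, OpenCV 4.12 (cv2) and the standard library are available. Lean on these libraries where they do the work, as an engineer would, in place of code of your own. Each camera call takes 0.05 s, during which the arm holds its last target. There are 200 camera calls.

TASK

The yellow citrine point has been set down off to one side on its wooden light stand, partly over the edge of the round hollow it belongs in. With the fingertips, give it light taps low on its side until it drops into the hollow and stands flat and upright over the light window; do not pinch, lift or topple it or shove the stand. Then, with the crystal left standing free, press the white switch on the stand all the way down so that it stays down, and leave the tea lights, the salve tin and the pink crystal where they are.

Things in the scene. Friction and masses are not known exactly. Their poses are not given: they have to be found in the camera images.
- citrine: Loose yellow-orange six-sided crystal point, 63 mm tall, about 90 g. Flat foot 35 mm over corners (x axis), 30 over flats (y); sides upright to 25 mm, then sloping to the tip. Origin: centre of the foot's underside, z up the crystal. Friction 0.6: slides if pushed below 20 mm above its foot, tips over if higher. Starts upright on the plinth's rim, 26-38 mm from the seat's centre, turned any way.
- light_stand: Loose wooden light stand, 0.9 kg. Board 17 mm high, x -92 to 52 mm, 104 mm wide, carrying a round plinth of 48 mm radius whose flat top rim is 34 mm above the table; in its middle the seat, a round hollow 41 mm wide, 3 mm deep, upright walls. Origin: on the table under the seat's centre, z up; the switch lies to -x, the crystal starts on the +y side.
- seat (a point): Centre of the seat's flat floor (white light window), 31 mm above the table. The crystal's foot fits in with about 3 mm play; while part of it is still on the rim the crystal stands cocked by up to 0.2 rad. Axes as the stand's.
- switch_top (a point): Centre of the top of the switch's round white cap, 19 mm across, in a brass ring on the board, 70 mm from the seat's centre towards the stand's -x; 26.5 mm above the table when off, 5 mm lower when fully down. z up.
- switch (a joint): Travel of the latching push switch in m: 0 off (up), 0.005 fully down (on). It takes about 3 N downwards and stays where it is left.
- tealight_a: Tea light in a metal cup, 40 mm across, 21 mm high, loose on the table on the stand's -y side. Origin: centre of its underside. A bystander.
- tealight_b: A second such tea light next to it, 40 mm across, 21 mm high. Origin: centre of its underside. A bystander.
- salve_tin: Round salve tin, 53 mm across, 22 mm high, loose on the table in front of the stand, on its -y side. Origin: centre of its underside. A bystander.
- rose_crystal: Pink rose crystal point, 31 x 27 mm, 70 mm tall, standing loose on the table behind the stand. Origin: centre of its underside, z up. A bystander.

How it is judged (in metres and radians):
On the way, in this order (a step that is already met when the one before it is completed fails the run):
1. the citrine stands flat and upright in the seat, untouched (horizontal distance between citrine and seat below 0.006 m and z of citrine in the frame of seat below 0.0012 m and angle between citrine's own z axis and vertical below 0.04 rad and contact force between each of the arm, the fingers and citrine below 0.05 N), for 0.3 s.
2. the switch is pressed fully down (value of joint switch above 0.004 m), for 0.1 s.
At the end, for the whole second after the job is handed in: The citrine stands at rest on the floor of the seat (foot within 1.2 mm of the floor, within 6 mm of its centre, tilt under 0.04 rad), the stand lies flat, and the switch is down by more than 4 of its 5 mm (horizontal distance between citrine and seat below 0.006 m and z of citrine in the frame of seat below 0.0012 m and angle between citrine's own z axis and vertical below 0.04 rad and linear speed of citrine below 0.02 m/s and angle between light_stand's own z axis and vertical below 0.03 rad and value of joint switch above 0.004 m); the robot touches nothing.
It fails at once if the citrine is lifted off the plinth (its foot more than 14 mm above the rim) (height (world z) of citrine above 0.048 m).
It fails at once if the citrine falls over (tilt over 0.5 rad) or is knocked off the plinth (angle between citrine's own z axis and vertical above 0.5 rad or height (world z) of citrine below 0.024 m).
It fails at once if the citrine is pinched or struck hard (fingers press on it with more than 10 N) (contact force between the fingers and citrine above 10 N).
It fails at once if the stand is shoved more than 20 mm (distance of light_stand from where it was at the start of the episode above 0.02 m).
It fails at once if a bystander is moved more than 20 mm (distance of any of tealight_a, tealight_b, salve_tin, rose_crystal from where it was at the start of the episode above 0.02 m).
It also fails if it takes over 45 s, if anything falls off the work surface, if the arm or the gripper's body presses on something with over 40 N, if the wrist force passes 120 N, or if a joint passes its speed limit or range.

## Working session

There is one attempt and no reset: what is moved stays moved. The work goes in short steps, Python scripts to look and compute and a tool call to move; the robot and the scene stay as the last step left them, time stands still between calls to the robot, and variables do not carry over. Pictures are saved under pics/ and viewed, about 8 in all and at most 12, crops included, and the job is handed in when it is done.

Besides the shell and the picture viewer there is one more tool, called after "Request:" by a JSON object that holds its "method" and its "body". apply_moves: Moves the arm, as the interface text tells. Its arguments: {"type":"object","properties":{"targets":{"type":"array","items":{"type":"array"}},"hand":{"type":"number"},"squeeze":{"type":"number"}},"required":["targets"]}

```bash
mkdir -p pics; ls; cat > h.py <<'E'
from cell import env
import numpy as np, cv2
def look(n):
    p=env.read_camera(n); return p
def save(p,name): cv2.imwrite('pics/'+name,p['image'][:,:,::-1])
def ray(p,u,v):
    K=np.array(p['camera_matrix']);T=np.array(p['camera_from_world'])
    R,t=T[:3,:3],T[:3,3]; return -R.T@t, R.T@np.linalg.inv(K)@[u,v,1]
def at(p,u,v,z):
    o,d=ray(p,u,v); return o+d*(z-o[2])/d[2]
def proj(p,X):
    K=np.array(p['camera_matrix']);T=np.array(p['camera_from_world'])
    c=K@(T[:3,:3]@np.array(X)+T[:3,3]); return c[:2]/c[2]
def tri(*rs):
    A=0;b=0
    for o,d in rs:
        d=d/np.linalg.norm(d);P=np.eye(3)-np.outer(d,d);A=A+P;b=b+P@o
    return np.linalg.solve(A,b)
E
python3 - <<'E'
from h import *
s=env.get_obs();print(s['time_s'],s['tool_pos'],s['tool_rot'],s['grip_width'],s['force'])
ims=[]
for n in('side','top'):
    p=look(n);ims.append(p['image']);T=p['camera_from_world'];print(n,-T[:3,:3].T@T[:3,3],p['camera_matrix'][0])
    for t in('citrine','light_stand','seat','switch_top','tealight_a','salve_tin','rose_crystal'):
        for r in env.regions_of(p,t)[:3]:
            ys,xs=np.nonzero(r['region']);print(t,round(r['conf'],2),np.round(r['rect']),xs.mean().round(1),ys.mean().round(1),at(p,xs.mean(),ys.mean(),.03).round(3))
cv2.imwrite('pics/a.png',cv2.resize(np.vstack(ims),(400,600))[:,:,::-1])
cv2.imwrite('pics/top.png',ims[1][:,:,::-1]);cv2.imwrite('pics/side.png',ims[0][:,:,::-1])
E
```

```text
pics
0.0 [ 0.22191543 -0.6103539   0.22146308] [-1.79891156e+02  5.19122711e-03  1.99861509e+01] 0.08681284342880217 [-0.43444538  0.36406267  0.2284604 ]
side [0.30948001 0.75109795 0.3356392 ] [485.73213177   0.         249.73013264]
citrine 0.84 [229. 183. 251. 223.] 238.3 204.5 [ 0.544 -0.029  0.03 ]
light_stand 0.98 [207. 207. 291. 243.] 248.3 226.2 [0.5   0.061 0.03 ]
light_stand 0.58 [292. 200. 317. 223.] 302.3 211.5 [ 0.428 -0.026  0.03 ]
seat 0.77 [208. 201. 293. 245.] 248.9 226.2 [0.499 0.061 0.03 ]
seat 0.31 [270. 217. 281. 226.] 276.0 221.0 [0.462 0.028 0.03 ]
switch_top 0.6 [271. 218. 283. 224.] 276.4 221.0 [0.462 0.028 0.03 ]
switch_top 0.31 [290. 203. 315. 223.] 302.3 211.5 [ 0.427 -0.026  0.03 ]
tealight_a 0.64 [248. 202. 264. 213.] 258.9 204.4 [ 0.508 -0.04   0.03 ]
salve_tin 0.73 [288. 202. 312. 223.] 302.0 211.7 [ 0.428 -0.024  0.03 ]
rose_crystal 0.93 [180. 187. 198. 225.] 188.8 208.3 [0.622 0.012 0.03 ]
top [ 0.45047218 -0.0539989   0.90545722] [455.6448717    0.         257.90330653]
citrine 0.78 [211. 187. 225. 206.] 215.7 195.5 [0.527 0.046 0.03 ]
light_stand 0.65 [209. 168. 262. 240.] 235.0 204.6 [0.511 0.008 0.03 ]
seat 0.73 [207. 166. 262. 239.] 235.3 204.3 [0.511 0.007 0.03 ]
tealight_a 0.68 [263. 157. 287. 183.] 275.8 171.2 [ 0.578 -0.069  0.03 ]
tealight_a 0.56 [272. 187. 287. 206.] 279.2 197.6 [ 0.527 -0.077  0.03 ]
salve_tin 0.84 [263. 227. 288. 260.] 276.8 243.2 [ 0.439 -0.074  0.03 ]
rose_crystal 0.61 [234. 137. 248. 154.] 239.5 145.4 [0.627 0.003 0.03 ]
```

```bash
python3 - <<'E'
import cv2,numpy as np
a=cv2.imread('pics/top.png')[120:270,190:310];b=cv2.imread('pics/side.png')[170:260,160:330]
a=cv2.resize(a,None,fx=4,fy=4,interpolation=2)[:600];b=cv2.resize(b,(320,170),interpolation=2)
c=np.zeros((600,800,3),np.uint8);c[:,:480]=a;c[:170,480:]=b;cv2.imwrite('pics/c1.png',c)
E
```

```text
(no output)
```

View pics/c1.png

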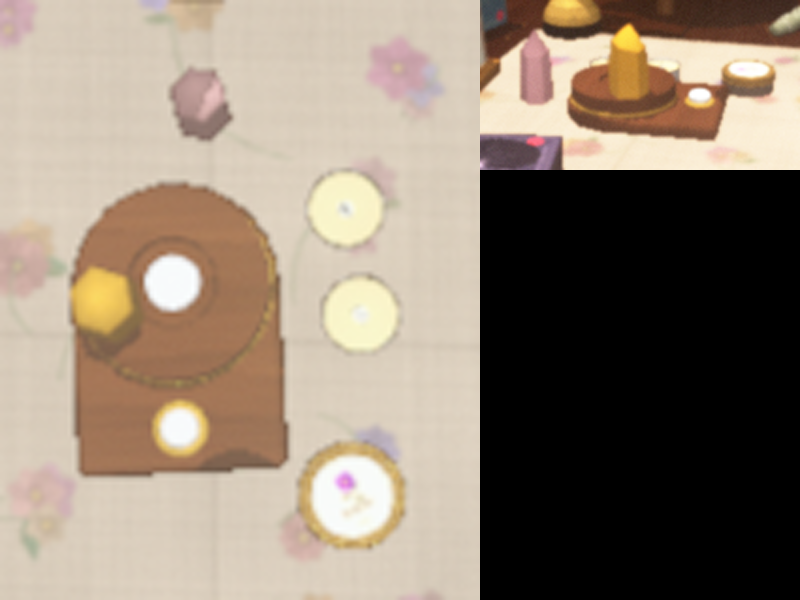

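The view shows the stand lying almost square to the world axes. The window is at about px (233,190) in the top image, the switch at (235,227), and the citrine is left (+y) of the seat at (215,195). I'll bring the wrist camera closer to measure these.

Request:
{"method": "apply_moves", "body": {"targets": [[[40,45,10],[0,0,-0.1]],[[75,85,20],[0,0,-0.2]],[[110,125,30],[0,0,-0.35]],[[140,170,30],[0,0,-0.35]],[[165,215,30],[0,0,-0.35]],[[190,260,30],[0,0,-0.35]],[[210,305,30],[0,0,-0.35]],[[220,350,30],[0,0,-0.35]]], "hand": 0}}

```text
time_s: 1.6
tool_pos: [0.4366, -0.2802, 0.2527]
tool_rot: [180.0, -0.1, -0.0]
force: [0.9, -0.3, -0.1]
grip_width: 0.031
```

Request:
{"method": "apply_moves", "body": {"targets": [[[10,45,0],[0,0,0]],[[20,90,0],[0,0,0]],[[25,135,0],[0,0,0]],[[30,180,0],[0,0,0]],[[30,225,0],[0,0,0]],[[30,270,0],[0,0,0]],[[30,300,0],[0,0,0]],[[30,300,0],[0,0,0]]]}}

```text
time_s: 2.4
tool_pos: [0.4652, 0.0233, 0.2532]
tool_rot: [-180.0, -0.1, 0.4]
force: [0.2, -0.7, -0.3]
grip_width: 0.0002
```

```bash
cat >> h.py <<'E'
from scipy.spatial.transform import Rotation as Ro
def wrist():
    s=env.get_obs();p=env.read_camera('wrist');M=np.eye(4);M[:3,:3]=Ro.from_euler('xyz',s['tool_rot'],degrees=True).as_matrix();M[:3,3]=s['tool_pos']
    p['camera_from_world']=np.linalg.inv(M@np.array(p['mount']));return p
E
python3 - <<'E'
from h import *
s=env.get_obs();print(s['time_s'],s['tool_pos'],s['tool_rot'],s['grip_width'])
p=wrist();T=p['camera_from_world'];print(-T[:3,:3].T@T[:3,3],T[2,:3],p['mount'])
save(p,'w1.png');cv2.imwrite('pics/w1.png',p['image'][:,:,::-1])
for t in('citrine','light_stand','seat','switch_top'):
  for r in env.regions_of(p,t)[:2]:
    ys,xs=np.nonzero(r['region']);print(t,round(r['conf'],2),np.round(r['rect']),xs.mean().round(1),ys.mean().round(1),at(p,xs.mean(),ys.mean(),.031).round(4))
q=look('top')
for u,v,z in((233,190.5,.031),(235,227,.0265),(215.7,195.5,.06)):print(at(q,u,v,z).round(4))
E
```

```text
2.4 [0.46523359 0.02328756 0.25322483] [-1.79953812e+02 -7.69595002e-02  4.28543494e-01] 0.0001655315826077998
[0.54460742 0.02318852 0.41511442] [-0.28661059 -0.00188201 -0.95804532] [[ 3.87442513e-04 -9.57659427e-01 -2.87903234e-01  7.95882385e-02]
 [ 9.99999838e-01  2.51168484e-04  5.10270696e-04  5.62297482e-04]
 [-4.16353323e-04 -2.87903386e-01  9.57659369e-01 -1.61783340e-01]
 [ 0.00000000e+00  0.00000000e+00  0.00000000e+00  1.00000000e+00]]
citrine 0.78 [216. 102. 248. 129.] 231.7 115.2 [0.5237 0.0442 0.031 ]
light_stand 0.61 [215.  59. 298. 178.] 259.8 119.4 [0.519  0.0099 0.031 ]
seat 0.71 [218.  60. 300. 176.] 259.8 119.5 [0.5189 0.0099 0.031 ]
switch_top 0.69 [251. 151. 269. 166.] 259.8 158.7 [0.4703 0.009  0.031 ]
[0.5378 0.0123 0.031 ]
[0.4678 0.0064 0.0265]
[0.5247 0.0421 0.06  ]
```

View pics/w1.png

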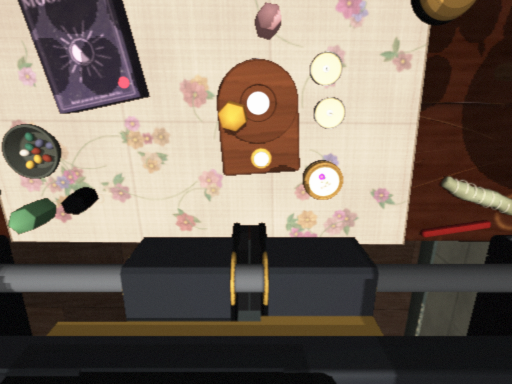

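The wrist view shows the window at about (258,103), the switch at (261,158) and the citrine at (232,117). These agree with the top view. I'm going to the citrine's far side, with the finger faced along the push line (yaw 20°).

Request:
{"method": "apply_moves", "body": {"targets": [[[10,40,-15],[0,0,0.1]],[[20,74,-30],[0,0,0.2]],[[30,90,-65],[0,0,0.35]],[[40,90,-105],[0,0,0.35]],[[40,90,-145],[0,0,0.35]],[[40,90,-155],[0,0,0.35]],[[40,90,-155],[0,0,0.35]]]}}

```text
time_s: 3.4
tool_pos: [0.5043, 0.1068, 0.0963]
tool_rot: [-179.9, 0.2, 19.9]
force: [1.1, 0.7, 0.5]
grip_width: 0.0005
```

```bash
python3 - <<'E'
from h import *
s=env.get_obs();print(s['time_s'],s['tool_pos'],s['tool_rot'],s['force'])
p=wrist();print(p['camera_matrix'])
cv2.imwrite('pics/w2.png',p['image'][:,:,::-1]);print('tcp',proj(p,s['tool_pos']))
np.savez('p2.npz',K=p['camera_matrix'],T=p['camera_from_world'])
for t in('citrine','light_stand','switch_top'):
  for r in env.regions_of(p,t)[:2]:
    ys,xs=np.nonzero(r['region']);print(t,round(r['conf'],2),np.round(r['rect']),xs.mean().round(1),ys.mean().round(1),at(p,xs.mean(),ys.mean(),.0265).round(4))
E
```

```text
3.4 [0.50428248 0.10675895 0.09625285] [-179.92638315    0.20989274   19.90877183] [1.14724722 0.74333484 0.53806961]
[[307.27847369   0.         248.97481064]
 [  0.         307.27847369 189.36729322]
 [  0.           0.           1.        ]]
tcp [247.75780682 240.21812363]
citrine 0.95 [312. 191. 381. 245.] 345.1 217.6 [0.5175 0.0281 0.0265]
light_stand 0.66 [287. 134. 436. 301.] 373.4 190.8 [0.5458 0.0168 0.0265]
```

View pics/w2.png

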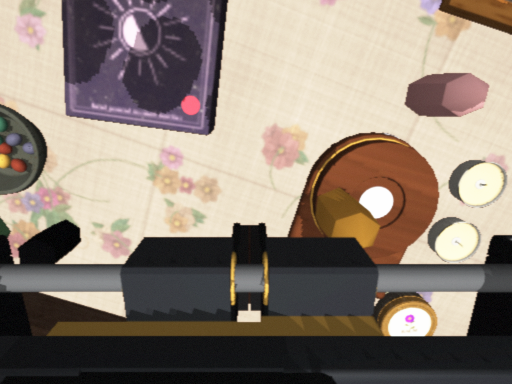

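The wrist view shows the citrine at (345,218), leaning in perspective towards the seat, with the window at (377,202) and the fingers about 20 mm thick at the tip. I'll fit the citrine's pose from its silhouettes in two views.

```bash
cat >> h.py <<'E'
from scipy.optimize import minimize
def model(x,y,a,z=.034,tx=0,ty=0):
    t=np.arange(6)*np.pi/3; r=.0175
    P=np.r_[np.c_[r*np.cos(t),r*np.sin(t),0*t],np.c_[r*np.cos(t),r*np.sin(t),0*t+.025],[[0,0,.063]]]
    R=Ro.from_rotvec([tx,ty,0]).as_matrix()@Ro.from_euler('z',a).as_matrix()
    return P@R.T+[x,y,z]
def sil(p,P):
    m=np.zeros((384*4,512*4),np.uint8);uv=np.array([proj(p,X) for X in P])
    cv2.fillConvexPoly(m,cv2.convexHull(((uv+.5)*4).astype(np.float32)).astype(int),1);return cv2.resize(m.astype(np.float32),(512,384),interpolation=cv2.INTER_AREA)
def fitc(pics,x0,y0,tilt=False):
    ms=[(p,env.regions_of(p,'citrine')[0]['region'].astype(np.float32)) for p in pics]
    def c(v):
        P=model(v[0]/1e3,v[1]/1e3,v[2]/10,*( [v[3]/1e3,v[4]/100,v[5]/100] if tilt else []))
        return sum(np.abs(sil(p,P)-m).sum()/m.sum() for p,m in ms)
    best=None
    for a in (0,2.6,5.2,7.8):
        v0=[x0*1e3,y0*1e3,a]+([33,0,0] if tilt else [])
        S=np.vstack([v0]+[np.array(v0)+np.eye(len(v0))[i]*(4 if i<3 else 3) for i in range(len(v0))])
        r=minimize(c,v0,method='Nelder-Mead',options=dict(initial_simplex=S,maxfev=250))
        if best is None or r.fun<best.fun:best=r
    v=best.x;return v[:2]/1e3,np.degrees(v[2]/10)%60,v[3:],best.fun
def seatfit(p,z=.031):
    # white window blob on stand
    im=p['image'].astype(int);r=env.regions_of(p,'light_stand')[0]['region'].astype(np.uint8)
    r=cv2.morphologyEx(r,cv2.MORPH_CLOSE,np.ones((25,25)))
    m=((im.min(2)>190)&(r>0)).astype(np.uint8);n,l,st,ce=cv2.connectedComponentsWithStats(m)
    return [(int(st[i,4]),ce[i].round(1),at(p,*ce[i],z).round(4)) for i in range(1,n) if st[i,4]>25]
E
python3 - <<'E'
from h import *
p=wrist();q=look('top');w=look('side')
for c in(p,q):print(seatfit(c))
print('w+side',fitc([p,w],.525,.042));print('all',fitc([p,q,w],.525,.042));print('w',fitc([p],.525,.042))
E
```

```text
[(722, array([374.1, 203.8]), array([0.5397, 0.0128, 0.031 ]))]
[(151, array([232.7, 190.2]), array([0.5384, 0.0129, 0.031 ])), (76, array([234.6, 226.5]), array([0.4687, 0.0069, 0.031 ]))]
w+side (array([0.52331168, 0.04154043]), np.float64(13.055197140713172), array([], dtype=float64), np.float64(0.588714599609375))Traceback (most recent call last):
  File "<stdin>", line 4, in <module>
  File "h.py", line 33, in fitc
    ms=[(p,env.regions_of(p,'citrine')[0]['region'].astype(np.float32)) for p in pics]
           ~~~~~~~~~~~~~~~~~~~~~~~~~~~^^^
IndexError: list index out of range
```

The seat is at about (0.539, 0.0125) and the citrine at about (0.5235, 0.042), 33 mm apart, so the push heading is about −62°. I'll lower beside it, outside the stand, and then close in.

Request:
{"method": "apply_moves", "body": {"targets": [[[-1,0,-25],[0,0,0.14]],[[-1,0,-50],[0,0,0.14]],[[-1,0,-55],[0,0,0.14]],[[-1,-12,-55],[0,0,0.14]],[[-1,-24,-55],[0,0,0.14]],[[-1,-28,-55],[0,0,0.14]],[[-1,-28,-55],[0,0,0.14]]]}}

```text
time_s: 4.75
tool_pos: [0.5053, 0.0782, 0.0435]
tool_rot: [179.9, -0.1, 27.8]
force: [-0.2, -0.1, -0.3]
grip_width: -0.0
```

```bash
python3 - <<'E'
from h import *
s=env.get_obs();print(s['time_s'],s['tool_pos'],s['tool_rot'],s['force'])
p=wrist();w=look('side')
cv2.imwrite('pics/w3.png',p['image'][:,:,::-1]);print(seatfit(p))
try: print('w',fitc([p],.525,.042));print('w+side',fitc([p,w],.525,.042))
except Exception as e: print(e)
a=p['image'][130:280,220:470];a=cv2.resize(a,(750,450));cv2.imwrite('pics/c3.png',a[:,:,::-1])
E
```

```text
4.75 [0.5053186  0.07815764 0.043511  ] [ 1.79913796e+02 -6.85756379e-02  2.78466106e+01] [-0.16599332 -0.07782343 -0.31609949]
[(1031, array([368. , 230.4]), array([0.5403, 0.0127, 0.031 ]))]
w (array([0.5286817 , 0.05035023]), np.float64(21.226329872821605), array([], dtype=float64), np.float64(2.4517810344696045))
w+side (array([0.52611172, 0.04497702]), np.float64(46.854660387962745), array([], dtype=float64), np.float64(5.3774566650390625))
```

View pics/c3.png

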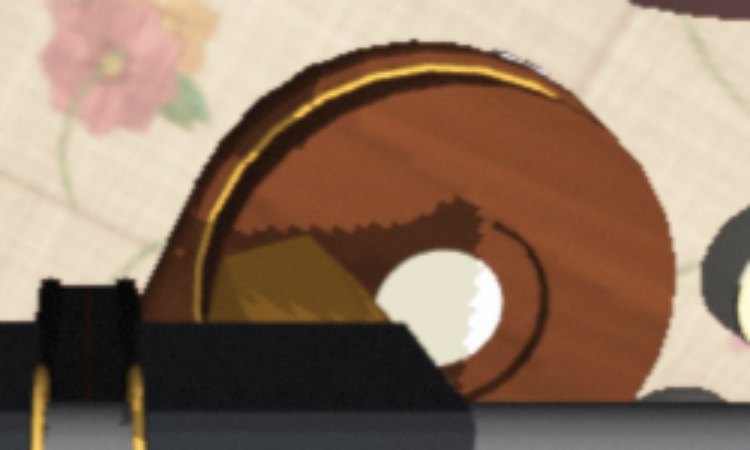

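The crop shows the fingertip's right edge at px x≈265 and the citrine's lower near edge at about (288,237)–(294,216). The gap is open and the window is at (368,230). Next I'll size the gap.

```bash
python3 - <<'E'
from h import *
p=wrist();s=env.get_obs();t=np.array(s['tool_pos']);d=np.array([.469,-.883,0]);n=np.array([.883,.469,0])
for nm,u,v,z in(('fing',265,226,.0435),('foot',287.7,236.7,.034),('foot2',294,216,.034),('footR',344,237,.034),('top25',321.7,209,.059)):
    X=at(p,u,v,z);print(nm,X.round(4),'along',((X-t)@d*1e3).round(1),'across',((X-t)@n*1e3).round(1))
S=np.array([.540,.0127,.0435]);print('seat',((S-t)@d*1e3),((S-t)@n*1e3)); C=np.array([.5235,.042,0]);print('cit',(C-t)@d*1e3,(C-t)@n*1e3)
E
```

```text
fing [0.5171 0.0759 0.0435] along 9.8 across 9.2
foot [0.514  0.0579 0.034 ] along 24.3 across -2.0
foot2 [0.5275 0.0613 0.034 ] along 27.5 across 11.5
footR [0.53   0.0275 0.034 ] along 58.5 across -2.1
top25 [0.5442 0.0591 0.059 ] along 37.3 across 25.3
seat 76.30909636935998 -0.23308191516796095
cit 42.69869636935994 -1.0608819151680235
```

The gap is about 14.5 mm and well centred. For the first tap I'll advance to 24 mm along the push line in small steps, then back off.

Request:
{"method": "apply_moves", "body": {"targets": [[[2.8,-5.3,-1],[0,0,0]],[[5.6,-10.6,-1],[0,0,0]],[[6.6,-12.4,-1],[0,0,0]],[[7.9,-14.9,-1],[0,0,0]],[[9.1,-17.2,-1],[0,0,0]],[[10.2,-19.3,-1],[0,0,0]],[[11.3,-21.2,-1],[0,0,0]],[[6.6,-12.4,-1],[0,0,0]]]}}

```text
time_s: 5.9
tool_pos: [0.5117, 0.0657, 0.0415]
tool_rot: [179.9, -0.0, 27.8]
force: [0.7, 0.2, -0.9]
grip_width: 0.0006
```

```bash
python3 - <<'E'
from h import *
s=env.get_obs();print(s['time_s'],s['tool_pos'],s['tool_rot'],s['force'])
p=wrist();w=look('side');q=look('top');print(seatfit(p))
a=p['image'][130:280,220:470];a=cv2.resize(a,(500,300));b=cv2.resize(w['image'][170:250,190:310],(450,300));c=cv2.resize(q['image'][150:250,190:310],(360,300));
o=np.zeros((600,800,3),np.uint8);o[:300,:500]=a;o[300:,:450]=b;o[300:,450:]=c[:,:350];cv2.imwrite('pics/c4.png',o[:,:,::-1])
E
```

```text
5.9 [0.51170437 0.06569275 0.04150853] [ 1.79933438e+02 -7.18250479e-03  2.78435857e+01] [ 0.70048928  0.16063213 -0.92348891]
[(584, array([347.6, 226.2]), array([0.5436, 0.0139, 0.031 ]))]
```

View pics/c4.png

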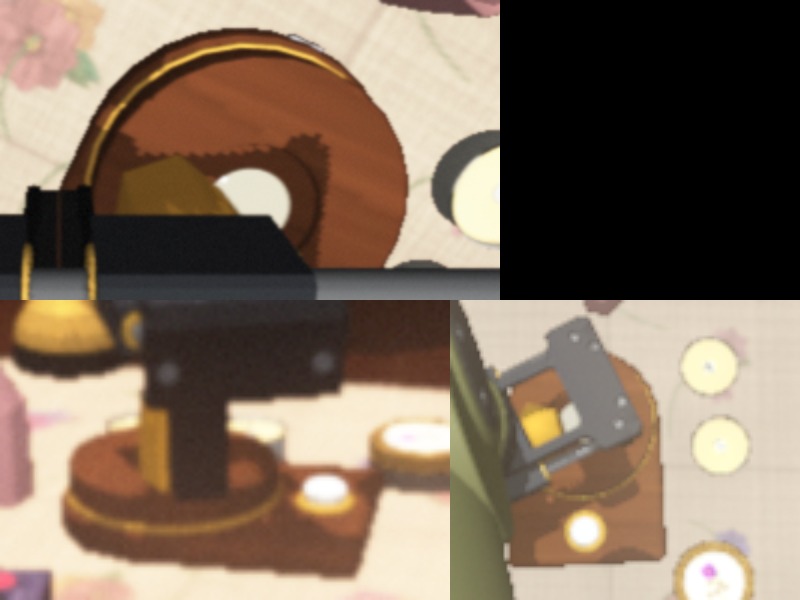

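The first tap worked: the citrine slid upright towards the window, and the side view shows it vertical. The gap is at x 90–118 in the crop. Second tap, 10 mm further.

Request:
{"method": "apply_moves", "body": {"targets": [[[3.3,-6.2,0],[0,0,0]],[[4.7,-8.8,0],[0,0,0]],[[5.6,-10.6,0],[0,0,0]],[[6.6,-12.4,0],[0,0,0]],[[7.5,-14.1,0],[0,0,0]],[[8.4,-15.9,0],[0,0,0]],[[9.4,-17.7,0],[0,0,0]],[[4.7,-8.8,0],[0,0,0]]]}}

```text
time_s: 6.9
tool_pos: [0.5165, 0.0568, 0.0415]
tool_rot: [179.9, -0.0, 27.8]
force: [-0.1, 0.6, -1.0]
grip_width: 0.001
```

```bash
cat > snap.py <<'E'
import sys
from h import *
s=env.get_obs();print(s['time_s'],s['tool_pos'],s['tool_rot'],s['force'])
p=wrist();w=look('side');q=look('top');print(seatfit(p))
a=p['image'][130:280,220:470];a=cv2.resize(a,(500,300));b=cv2.resize(w['image'][170:250,190:310],(450,300));c=cv2.resize(q['image'][150:250,190:310],(360,300));
o=np.zeros((600,800,3),np.uint8);o[:300,:500]=a;o[300:,:450]=b;o[300:,450:]=c[:,:350];cv2.imwrite('pics/'+sys.argv[1],o[:,:,::-1])
E
python3 snap.py c5.png
```

```text
6.9 [0.5165001  0.05681264 0.04151974] [ 1.79924160e+02 -1.64811193e-02  2.78414974e+01] [-0.14672544  0.55833691 -1.0303628 ]
[(139, array([337.6, 222.1]), array([0.5479, 0.0119, 0.031 ]))]
```

View pics/c5.png

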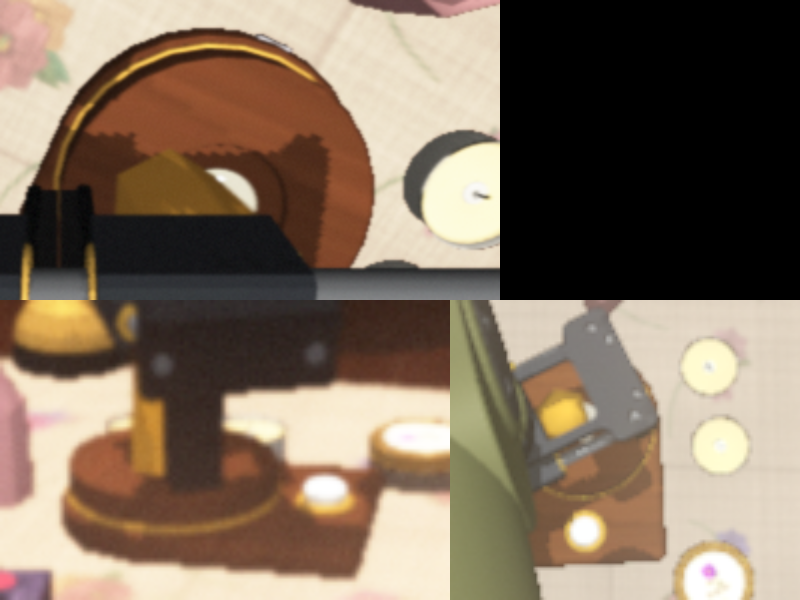

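After the second tap the citrine is about 14 mm short of the seat and partly covers the window. The next tap is 8 mm further.

Request:
{"method": "apply_moves", "body": {"targets": [[[3.3,-6.2,0],[0,0,0]],[[4.7,-8.8,0],[0,0,0]],[[5.6,-10.6,0],[0,0,0]],[[6.6,-12.4,0],[0,0,0]],[[7.5,-14.1,0],[0,0,0]],[[8.4,-15.9,0],[0,0,0]],[[8.4,-15.9,0],[0,0,0]],[[3.7,-7,0],[0,0,0]]]}}

```text
time_s: 7.9
tool_pos: [0.5199, 0.0503, 0.0416]
tool_rot: [180.0, -0.0, 27.9]
force: [0.5, 1.0, -0.3]
grip_width: 0.0005
```

```bash
python3 snap.py c6.png
```

```text
7.9 [0.51993147 0.05033244 0.04156555] [ 1.79950989e+02 -8.77812943e-03  2.78672674e+01] [ 0.47894363  1.01005249 -0.25258096]
[(57, array([256.5, 315.4]), array([0.4692, 0.017 , 0.031 ]))]
```

View pics/c6.png

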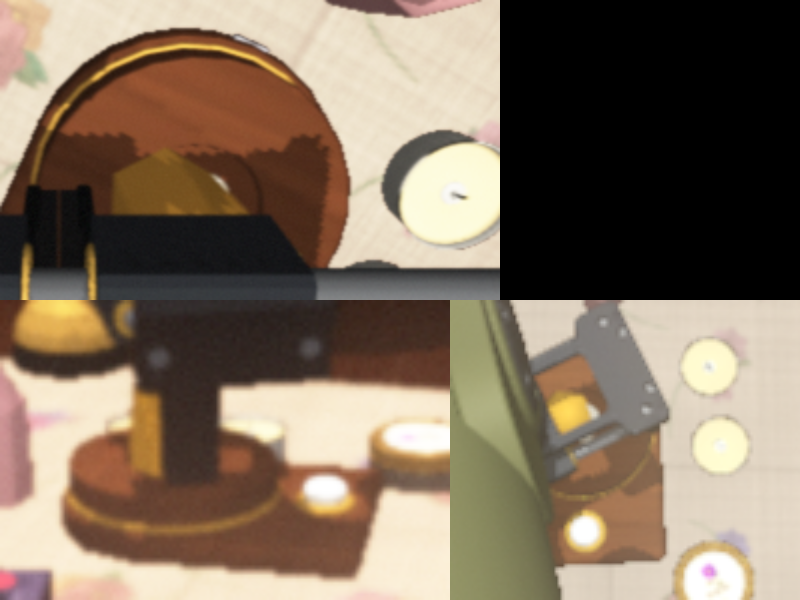

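The citrine is still on the rim about 6 mm short, with a sliver of window visible beyond it in the push direction. It is well aligned, so the next tap is 4 mm further.

Request:
{"method": "apply_moves", "body": {"targets": [[[3.3,-6.2,0],[0,0,0]],[[4.7,-8.8,0],[0,0,0]],[[5.2,-9.7,0],[0,0,0]],[[5.6,-10.6,0],[0,0,0]],[[6.1,-11.5,0],[0,0,0]],[[6.6,-12.4,0],[0,0,0]],[[6.6,-12.4,0],[0,0,0]],[[1.9,-3.6,0],[0,0,0]]]}}

```text
time_s: 8.9
tool_pos: [0.5218, 0.0467, 0.0416]
tool_rot: [179.9, -0.0, 27.9]
force: [-0.1, -0.3, -0.2]
grip_width: 0.0007
```

```bash
python3 snap.py c7.png
```

```text
8.9 [0.52183201 0.04673703 0.04158636] [ 1.79946581e+02 -1.07063933e-02  2.78668336e+01] [-0.13646057 -0.32376203 -0.19191507]
[(114, array([253.7, 315.4]), array([0.4701, 0.015 , 0.031 ]))]
```

View pics/c7.png

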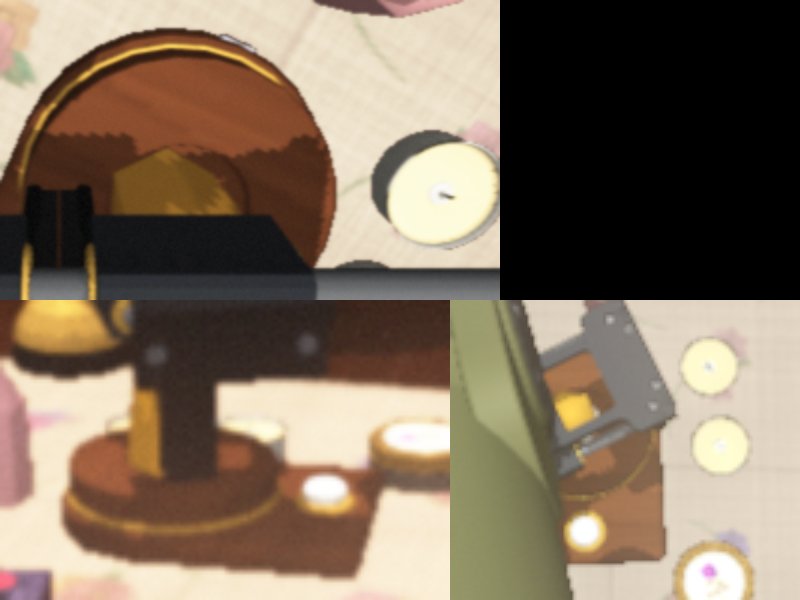

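The window is now covered, but I can't tell whether it has dropped. The geometry says 2–3 mm more is needed, and up to 4 mm stays clear of the far wall.

Request:
{"method": "apply_moves", "body": {"targets": [[[3.3,-6.2,0],[0,0,0]],[[4.7,-8.8,0],[0,0,0]],[[5.2,-9.7,0],[0,0,0]],[[5.6,-10.6,0],[0,0,0]],[[6.1,-11.5,0],[0,0,0]],[[6.6,-12.4,0],[0,0,0]],[[6.6,-12.4,0],[0,0,0]],[[1.9,-3.6,0],[0,0,0]]]}}

```text
time_s: 9.9
tool_pos: [0.5237, 0.0432, 0.0416]
tool_rot: [180.0, -0.0, 27.9]
force: [0.1, -0.2, -0.3]
grip_width: 0.0001
```

Request:
{"method": "apply_moves", "body": {"targets": [[[-10,18,0],[0,0,0]],[[-20,38,0],[0,0,0]],[[-26,60,25],[0,0,0]],[[-35,80,60],[0,0,0]],[[-45,90,100],[0,0,0]],[[-45,90,100],[0,0,0]]]}}

```text
time_s: 10.5
tool_pos: [0.48, 0.1385, 0.1468]
tool_rot: [179.8, -0.5, 28.3]
force: [0.3, -0.0, -0.0]
grip_width: 0.0004
```

```bash
python3 - <<'E'
from h import *
s=env.get_obs();print(s['time_s'],s['tool_pos'],s['tool_rot'],s['force'])
p=wrist();w=look('side');q=look('top')
for n,c in(('w',p),('side',w),('top',q)):
    print(n,[(round(r['conf'],2),r['rect']) for r in env.regions_of(c,'citrine')[:2]],seatfit(c))
ok=[c for c in(p,w) if env.regions_of(c,'citrine')]
print(fitc(ok,.539,.013));print(fitc(ok,.539,.013,True));
for c in ok: print(fitc([c],.539,.013))
a=cv2.resize(p['image'][100:300,250:500],(500,400),interpolation=2);b=cv2.resize(w['image'][170:250,200:275],(300,320),interpolation=2)
o=np.zeros((400,800,3),np.uint8);o[:,:500]=a;o[:320,500:]=b;cv2.imwrite('pics/c8.png',o[:,:,::-1])
E
```

```text
10.5 [0.48003374 0.13854214 0.14682842] [179.78829908  -0.4978683   28.27368631] [ 0.34782903 -0.00512535 -0.01047139]
w [(0.78, [374.6, 174.2, 437.5, 220.7])] []
side [(0.73, [223.1, 179.0, 242.5, 217.6])] [(65, array([276.1, 219.9]), array([0.4624, 0.0259, 0.031 ]))]
top [(0.64, [223.2, 180.9, 239.4, 196.8]), (0.39, [229.5, 224.2, 235.5, 230.5])] [(79, array([234.5, 226.5]), array([0.4687, 0.0072, 0.031 ]))]
(array([0.54034282, 0.01462638]), np.float64(22.946511335504425), array([], dtype=float64), np.float64(0.31779342889785767))
(array([0.5404116 , 0.01233443]), np.float64(24.518078557309224), array([29.97339414,  3.32734595,  2.54364372]), np.float64(0.2660413384437561))
(array([0.54140892, 0.01495544]), np.float64(28.5970744535761), array([], dtype=float64), np.float64(0.12223392724990845))
(array([0.53781057, 0.02078806]), np.float64(5.60513520829116), array([], dtype=float64), np.float64(0.13198882341384888))
```

View pics/c8.png

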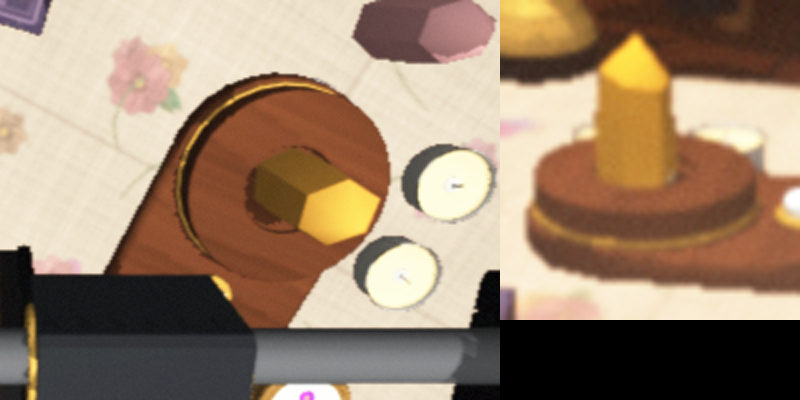

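The citrine looks to be down in the hollow. The fitted foot height is 30 mm and its position (0.5404, 0.0123), against the seat at (0.540, 0.0127). I'll move above the switch and check from there as a second viewpoint.

Request:
{"method": "apply_moves", "body": {"targets": [[[-15,-25,0],[0,0,-0.12]],[[-15,-60,0],[0,0,-0.25]],[[-15,-95,0],[0,0,-0.38]],[[-14,-125,0],[0,0,-0.49]],[[-14,-132,-15],[0,0,-0.49]],[[-14,-132,-30],[0,0,-0.49]],[[-14,-132,-30],[0,0,-0.49]]]}}

```text
time_s: 12.05
tool_pos: [0.4626, 0.002, 0.11]
tool_rot: [-180.0, 0.2, -0.1]
force: [-0.3, -0.5, 0.3]
grip_width: 0.0005
```

```bash
python3 - <<'E'
from h import *
s=env.get_obs();print(s['time_s'],s['tool_pos'],s['tool_rot'],s['force'])
p=wrist();w=look('side')
for n,c in(('w',p),('side',w)):
    print(n,[(round(r['conf'],2),r['rect']) for r in env.regions_of(c,'citrine')[:2]],seatfit(c))
ok=[c for c in(p,w) if env.regions_of(c,'citrine')]
print(fitc(ok,.539,.013,True));print(fitc([p],.539,.013,True))
ms=[env.regions_of(c,'citrine')[0]['region'] for c in ok]
for z in(.031,.034):
  f=lambda v:sum(np.abs(sil(c,model(v[0]/1e3,v[1]/1e3,v[2]/10,z))-m).sum()/m.sum() for c,m in zip(ok,ms))
  b=min((minimize(f,[540,13,a],method='Nelder-Mead',options=dict(initial_simplex=np.array([540,13,a])+np.vstack([np.zeros(3),3*np.eye(3)]))) for a in(0,3,6)),key=lambda r:r.fun);print(z,b.x,b.fun)
a=cv2.resize(p['image'][60:300,150:400],(500,480),interpolation=2);b=cv2.resize(w['image'][170:250,200:275],(300,320),interpolation=2)
o=np.zeros((480,800,3),np.uint8);o[:,:500]=a;o[:320,500:]=b;cv2.imwrite('pics/c9.png',o[:,:,::-1])
E
```

```text
12.05 [0.46264696 0.00196731 0.10997279] [-1.79974707e+02  2.04563387e-01 -1.13963766e-01] [-0.34751523 -0.46121561  0.27887428]
w [(0.82, [201.9, 75.9, 253.9, 118.5]), (0.59, [227.6, 176.2, 252.8, 199.7])] [(350, array([241.2, 187.2]), array([0.4715, 0.0077, 0.031 ]))]
side [(0.85, [223.5, 180.0, 243.0, 215.6])] [(62, array([276., 220.]), array([0.4626, 0.0261, 0.031 ]))]
(array([0.54125948, 0.01531093]), np.float64(27.731463372954593), array([32.21751499, -2.08160102,  0.57284601]), np.float64(0.24654188752174377))
(array([0.5415052, 0.0156796]), np.float64(28.791997682924908), array([31.33767549, -1.76549157,  1.36747726]), np.float64(0.0398218147456646))
0.031 [541.5492744   15.74629952   4.94682016] 0.25315387957611135
0.034 [541.05424457  15.67209707   4.5882655 ] 0.2624710077450899
```

View pics/c9.png

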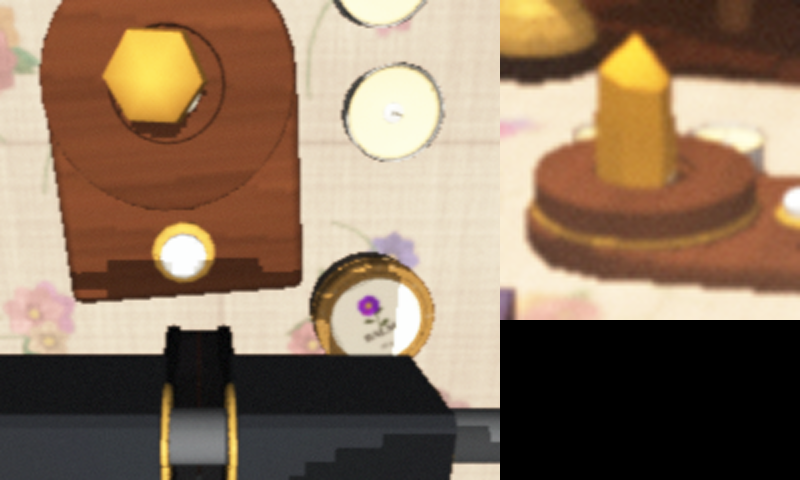

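The close view shows the citrine inside the hollow's outline, with the near-overhead hexagon cleanly centred on its tip. Before pressing, I'll test the flat hypothesis against the cocked one numerically.

```bash
python3 - <<'E'
from h import *
p=wrist();m=env.regions_of(p,'citrine')[0]['region']
d=np.array([.469,-.883])
for nm,t in(('flat',0),('.05',.05),('cocked .09',.09),('.15',.15),('-.05',-.05)):
  f=lambda v:np.abs(sil(p,model(v[0]/1e3,v[1]/1e3,v[2]/10,.031+15e-3*abs(t),-d[1]*t,d[0]*t))-m).sum()/m.sum()
  b=min((minimize(f,[541,15,a],method='Nelder-Mead',options=dict(initial_simplex=np.array([541,15,a])+np.vstack([np.zeros(3),3*np.eye(3)]))) for a in(0,3,6)),key=lambda r:r.fun);print(nm,b.x.round(2),b.fun.round(4))
# hollow centre: edge of hollow on rim, grad along rays in rectified top-down view at z=.034
H=np.array([proj(p,[.54+a*.03,.013+b*.03,.034]) for a,b in((1,1),(1,-1),(-1,-1),(-1,1))],np.float32)
W=cv2.warpPerspective(p['image'],cv2.getPerspectiveTransform(H,np.float32([[0,0],[600,0],[600,600],[0,600]])),(600,600))
cv2.circle(W,(300,300),205,(0,255,0),1);cv2.imwrite('pics/rect.png',W[:,:,::-1])
E
```

```text
flat [541.61  15.82   4.69] 0.0326
.05 [541.07  16.82   4.62] 0.0337
cocked .09 [540.66  17.65   4.62] 0.035
.15 [540.11  18.82   4.53] 0.0389
-.05 [542.1   15.12   4.79] 0.0364
```

View pics/rect.png

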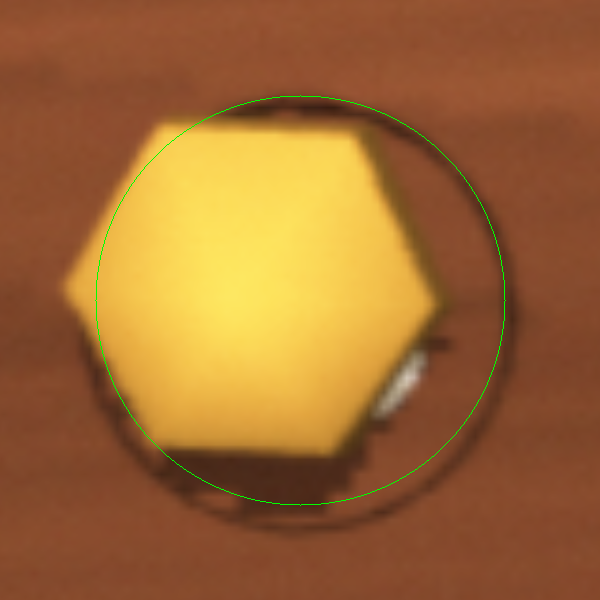

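The rectified view puts the hollow's ring centre at about (298,314), so the seat is at (0.5386, 0.0132). The citrine sits about 3–4 mm to its upper left (+x, +y), and from this angle flat and cocked fit about equally well. I'll check from the +x side, which is also the start point for a final tap.

```bash
python3 - <<'E'
from h import *
p=wrist();m=env.regions_of(p,'citrine')[0]['region'];np.savez('v1.npz',K=p['camera_matrix'],T=p['camera_from_world'],m=m)
E
```

Request:
{"method": "apply_moves", "body": {"targets": [[[0,35,20],[0,0,-0.1]],[[10,70,25],[0,0,-0.2]],[[35,100,25],[0,0,-0.32]],[[75,108,25],[0,0,-0.45]],[[115,100,25],[0,0,-0.57]],[[123,85,25],[0,0,-0.57]],[[123,80,20],[0,0,-0.57]],[[123,80,20],[0,0,-0.57]]]}}

```text
time_s: 13.7
tool_pos: [0.5856, 0.0809, 0.1302]
tool_rot: [179.9, 0.1, -32.8]
force: [-0.6, -0.0, -0.0]
grip_width: 0.0002
```

```bash
cat > two.py <<'E'
from h import *
s=env.get_obs();print(s['time_s'],s['tool_pos'],s['tool_rot'],s['force'])
p=wrist();R=env.regions_of(p,'citrine');print([(r['conf'],r['rect']) for r in R],seatfit(p));m2=R[0]['region']
cv2.imwrite('pics/v2.png',p['image'][:,:,::-1]);np.savez('v2.npz',K=p['camera_matrix'],T=p['camera_from_world'],m=m2)
v=np.load('v1.npz');p1=dict(camera_matrix=v['K'],camera_from_world=v['T']);m1=v['m']
d=np.array([-.54,-.84])
for views in([(p,m2)],[(p,m2),(p1,m1)]):
 for t in(-.05,0,.05,.1,.15):
  f=lambda v:sum(np.abs(sil(c,model(v[0]/1e3,v[1]/1e3,v[2]/10,.031+15e-3*abs(t),-d[1]*t,d[0]*t))-m).sum()/m.sum() for c,m in views)
  b=min((minimize(f,[541,15,a],method='Nelder-Mead',options=dict(initial_simplex=np.array([541,15,a])+np.vstack([np.zeros(3),3*np.eye(3)]))) for a in(3,5)),key=lambda r:r.fun);print(t,b.x.round(2),b.fun.round(4))
E
python3 two.py
```

```text
13.7 [0.58561087 0.08088259 0.1302386 ] [ 1.79869112e+02  1.30622229e-01 -3.28000846e+01] [-0.5963773  -0.02453729 -0.00856677]
[(0.73, [320.5, 174.9, 372.7, 224.6])] [(1480, array([397.6, 101.7]), array([ 0.5834, -0.0629,  0.031 ]))]
-0.05 [538.97  15.06   5.16] 0.1541
0 [539.98  15.87   5.03] 0.1434
0.05 [540.52  16.14   4.66] 0.1217
0.1 [541.71  16.84   3.23] 0.1135
0.15 [542.32  17.66   3.16] 0.1227
-0.05 [540.98  15.29   4.82] 0.2397
0 [541.4   15.92   4.85] 0.2279
0.05 [542.1  16.7   4.6] 0.2179
0.1 [542.65  17.73   4.64] 0.2182
0.15 [543.15  18.54   4.09] 0.2375
```

From this side the best fit has a lean of about 0.07 rad with the foot at (0.542, 0.017), so it is probably still cocked on the rim edge. I'll lower the finger on the (+x, +y) side and give one more light tap along −123°.

Request:
{"method": "apply_moves", "body": {"targets": [[[-13.6,-17.4,-30],[0,0,0]],[[-13.6,-17.4,-65],[0,0,0]],[[-13.6,-17.4,-88.5],[0,0,0]],[[-13.6,-17.4,-88.5],[0,0,0]],[[-13.6,-17.4,-88.5],[0,0,0]]]}}

```text
time_s: 14.35
tool_pos: [0.5735, 0.0657, 0.044]
tool_rot: [-180.0, -0.0, -32.7]
force: [0.1, 0.2, -0.2]
grip_width: 0.0004
```

```bash
python3 - <<'E'
from h import *
s=env.get_obs();print(s['time_s'],s['tool_pos'],s['tool_rot'],s['force'])
t=np.array(s['tool_pos'][:2]);u=np.array([.545,.839]);n=np.array([.839,-.545])
for nm,c in(('seat',[.539,.013]),('cit',[.542,.017])):print(nm,(t-c)@u*1e3,(t-c)@n*1e3)
E
```

```text
14.35 [0.57351061 0.06570061 0.04398579] [-1.79976341e+02 -2.18890437e-02 -3.26563010e+01] [ 0.0511329   0.19423869 -0.17714137]
seat 63.02409252019908 0.2325685563007152
cit 58.03309252019907 -0.10443144369928457
```

Request:
{"method": "apply_moves", "body": {"targets": [[[-6.8,-10.5,-2],[0,0,0]],[[-13.6,-21,-2],[0,0,0]],[[-16.4,-25.2,-2],[0,0,0]],[[-18,-27.7,-2],[0,0,0]],[[-19.1,-29.4,-2],[0,0,0]],[[-19.9,-30.6,-2],[0,0,0]],[[-20.7,-31.9,-2],[0,0,0]],[[-20.7,-31.9,-2],[0,0,0]]]}}

```text
time_s: 15.15
tool_pos: [0.5537, 0.0338, 0.0416]
tool_rot: [-179.9, -0.0, -32.7]
force: [1.2, 2.4, 2.7]
grip_width: 0.0006
```

Request:
{"method": "apply_moves", "body": {"targets": [[[6,9,0],[0,0,0]],[[16,25,0],[0,0,0]],[[22,34,25],[0,0,0]],[[30,46,60],[0,0,0]],[[33,49,88.5],[0,0,0]],[[33,49,88.5],[0,0,0]]]}}

```text
time_s: 15.75
tool_pos: [0.5887, 0.0842, 0.1334]
tool_rot: [-179.8, -0.3, -32.6]
force: [0.4, -0.9, -0.4]
grip_width: 0.0005
```

```bash
sed -i "s/^v=np.load.*/v=np.load('v2.npz');p1=p;m1=m2/;s/for views in.*/for views in([(p,m2)],):/" two.py; cp v2.npz v2old.npz; python3 two.py
python3 - <<'E'
from h import *
a=np.load('v2old.npz');b=np.load('v2.npz')
for v in(a,b):
  p=dict(camera_matrix=v['K'],camera_from_world=v['T']);ys,xs=np.nonzero(v['m']);print(at(p,xs.mean(),ys.mean(),.06).round(4),v['m'].sum())
E
```

```text
15.75 [0.58867666 0.08415004 0.13340028] [-179.7752846    -0.27458671  -32.63079164] [ 0.38697717 -0.88931756 -0.42288349]
[(0.94, [325.8, 179.6, 378.8, 228.6])] [(271, array([381.5, 247.1]), array([0.4737, 0.0084, 0.031 ]))]
-0.05 [537.15  13.42   4.75] 0.1349
0 [537.88  13.98   3.98] 0.1126
0.05 [538.83  14.7    3.89] 0.0922
0.1 [539.36  15.49   3.89] 0.0928
0.15 [540.04  16.31   3.81] 0.111
[0.5445 0.0162 0.06  ] 1932
[0.5426 0.0146 0.06  ] 1792
```

The tap met about 2.7 N in plane and moved the citrine some 2–2.5 mm. Now back above the switch to confirm.

Request:
{"method": "apply_moves", "body": {"targets": [[[-30,20,5],[0,0,0.12]],[[-70,25,5],[0,0,0.25]],[[-105,5,5],[0,0,0.38]],[[-122,-30,5],[0,0,0.5]],[[-123,-65,0],[0,0,0.57]],[[-123,-77,-20],[0,0,0.57]],[[-123,-77,-23.5],[0,0,0.57]],[[-123,-77,-23.5],[0,0,0.57]]]}}

```text
time_s: 16.7
tool_pos: [0.4614, 0.0056, 0.1046]
tool_rot: [-179.9, 0.2, -0.1]
force: [0.8, 0.6, 0.5]
grip_width: 0.0
```

```bash
python3 - <<'E'
from h import *
s=env.get_obs();print(s['time_s'],s['tool_pos'],s['tool_rot'],s['force'])
p=wrist();w=look('side');m=env.regions_of(p,'citrine')[0]['region'];print(seatfit(p,.0265))
print(fitc([p],.539,.013),fitc([p],.539,.013,True))
H=np.array([proj(p,[.54+a*.03,.013+b*.03,.034]) for a,b in((1,1),(1,-1),(-1,-1),(-1,1))],np.float32)
W=cv2.warpPerspective(p['image'],cv2.getPerspectiveTransform(H,np.float32([[0,0],[500,0],[500,500],[0,500]])),(500,500))
o=np.zeros((500,800,3),np.uint8);o[:,:500]=W;o[:320,500:]=cv2.resize(w['image'][170:250,200:275],(300,320),interpolation=2);cv2.imwrite('pics/c12.png',o[:,:,::-1])
E
```

```text
16.7 [0.46136964 0.00559619 0.1046056 ] [-1.79927918e+02  2.19983461e-01 -9.60767727e-02] [0.83364911 0.591141   0.5139783 ]
[(378, array([245.2, 187.5]), array([0.4701, 0.008 , 0.0265]))]
(array([0.54042864, 0.0142544 ]), np.float64(26.195302629149793), array([], dtype=float64), np.float64(0.040784720331430435)) (array([0.54007141, 0.01432137]), np.float64(26.378410173591927), array([30.22407162, -0.66835135,  1.43620802]), np.float64(0.027361899614334106))
```

View pics/c12.png

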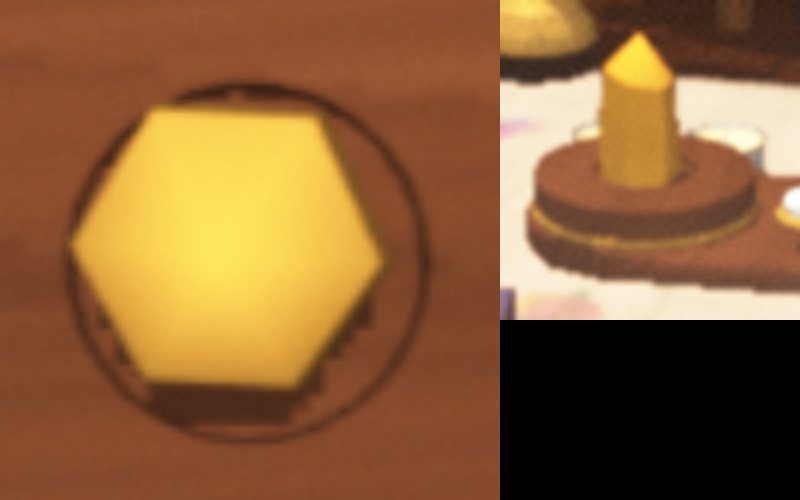

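The final check picture shows the whole hexagon inside the hollow's ring (centre ≈(248,262) in the crop). The foot is 1.9 mm off centre, its fitted height is 30–31 mm and the tilt is about 0.016 rad, so it is seated. The switch is at (0.470, 0.008), 69 mm from the seat as expected. I'll go down to just above it.

Request:
{"method": "apply_moves", "body": {"targets": [[[6,2.4,-25],[0,0,0]],[[6,2.4,-50],[0,0,0]],[[6,2.4,-65],[0,0,0]],[[6,2.4,-74],[0,0,0]],[[6,2.4,-74],[0,0,0]],[[6,2.4,-74],[0,0,0]]]}}

```text
time_s: 17.6
tool_pos: [0.4695, 0.0077, 0.0327]
tool_rot: [180.0, -0.1, -0.1]
force: [0.4, 0.5, -0.2]
grip_width: 0.0004
```

Request:
{"method": "apply_moves", "body": {"targets": [[[-1,0,-4],[0,0,0]],[[-1,0,-6],[0,0,0]],[[-1,0,-8],[0,0,0]],[[-1,0,-9.5],[0,0,0]],[[-1,0,-10.5],[0,0,0]],[[-1,0,-11.5],[0,0,0]],[[-1,0,-11.5],[0,0,0]],[[-1,0,-11.5],[0,0,0]]]}}

```text
time_s: 18.4
tool_pos: [0.4684, 0.0074, 0.0215]
tool_rot: [180.0, -0.0, -0.1]
force: [-2.3, 0.0, 10.3]
grip_width: 0.0005
```

Request:
{"method": "apply_moves", "body": {"targets": [[[0,0,-0.7],[0,0,0]],[[0,0,-1.2],[0,0,0]],[[0,0,-1.2],[0,0,0]],[[0,0,-1.2],[0,0,0]]]}}

```text
time_s: 18.8
tool_pos: [0.4684, 0.0073, 0.0213]
tool_rot: [179.9, 0.0, -0.1]
force: [-6.2, -1.0, 20.5]
grip_width: 0.0003
```

The switch has bottomed out: force rises steeply at z = 21.3 mm, and fully down is 21.5. I'll retreat straight up and check.

Request:
{"method": "apply_moves", "body": {"targets": [[[0,0,8],[0,0,0]],[[0,0,30],[0,0,0]],[[0,0,60],[0,0,0]],[[-5,-2,84],[0,0,0]],[[-5,-2,84],[0,0,0]],[[-5,-2,84],[0,0,0]]]}}

```text
time_s: 19.4
tool_pos: [0.4628, 0.0052, 0.1033]
tool_rot: [180.0, -0.0, -0.1]
force: [-0.2, -0.5, 0.5]
grip_width: 0.0002
```

```bash
python3 - <<'E'
from h import *
s=env.get_obs();print(s['time_s'],s['tool_pos'],s['force'])
p=wrist();w=look('side')
print(seatfit(p,.0215),seatfit(w,.0215),fitc([p],.539,.013),fitc([p],.539,.013,True))
for c in(p,w):
  print([(round(r['conf'],2),np.round(r['rect'],1)) for r in env.regions_of(c,'switch_top')[:1]])
cap=[seatfit(p),seatfit(w)]
try: print('cap tri',tri(ray(p,*cap[0][0][1]),ray(w,*cap[1][0][1])))
except Exception as e: print(e)
for t,x in(('salve_tin',(.439,-.074)),('rose_crystal',0),('tealight_a',0)):
  for r in env.regions_of(w,t)[:2]:print(t,round(r['conf'],2),np.round(r['rect']))
E
```

```text
19.4 [0.46284611 0.00521508 0.10329462] [-0.1682842 -0.493152   0.5139728]
[(328, array([244.7, 189.1]), array([0.4695, 0.008 , 0.0215]))] [(43, array([276. , 222.1]), array([0.4652, 0.0126, 0.0215]))] (array([0.54028072, 0.01422828]), np.float64(26.859735297129184), array([], dtype=float64), np.float64(0.03569162264466286)) (array([0.54000475, 0.01388695]), np.float64(26.563160713588076), array([31.97460112, -1.61857956,  1.2995986 ]), np.float64(0.031947970390319824))
[(0.68, array([172.3,  31.5, 303.9, 217.9]))]
[]
cap tri [0.46752142 0.00767471 0.01886472]
salve_tin 0.83 [288. 201. 318. 222.]
rose_crystal 0.6 [179. 189. 198. 224.]
```

```bash
python3 -c "
from cell import env
print(env.sign_off())"
```

```text
the job is handed in; nothing more can be done
None
```

I tapped the citrine low on its side in six light pushes until it dropped into the hollow. Then I pressed the switch fully down, backed off and handed the job in at about 19.5 s. The sign-off gave no verdict.

**Citrine:** it appears flat in the seat. The last wrist view puts the foot about 1.6–1.7 mm from the seat's centre, at a height of about 31–32 mm. The fitted tilt is about 0.02 rad, against a limit of 0.04. It did not move when the switch was pressed.

**Switch:** the finger bottomed out at 21.3 mm with 20 N (fully down is 21.5 mm). After I backed off, the side camera still showed the cap about 2 px lower than before. That is close to the 2.7 px expected for the full 5 mm. Triangulating the cap put it at 18.9 mm, which is lower than possible but on the down side.

**Bystanders:** the salve tin and the pink crystal show in the side view where they started. The tea lights were not detected in the last picture; they had not moved in any earlier view, and I never worked near them.

**Checks that disagreed:**
- After the fifth tap the views disagreed on whether the citrine was flat or still caught on the rim, so I gave it one more tap from the other side.
- Just after that tap, one oblique view still fitted a tilt of about 0.07 rad. I put this down to bias in that view, because the overhead fit was flat and the crystal sat well within the hollow's play.

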